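# Snap the hammer into the bench clips

### The arm

A 6-joint arm with a two-finger parallel gripper is mounted at the origin on the work surface. World frame = base frame: x ahead of the robot, y to its left, z up, the work surface at z = 0. Lengths are in mm, angles in rad, forces in N, time in s.
With the tool pointing down it reaches from about 300 to 750 mm from the base axis. Payload 8.5 kg.
Tool frame: the origin (TCP) lies on the centre line of the jaws, within the pads' length; the fingertips stand ctrl.tip_extent ahead of it and the grasp point (between the pads) lies 2 mm behind it (ctrl.tip_extent is the distance from the TCP to the fingertips, in mm); z points along the fingers, y is the line along which they close (so a half turn about z gives the same grasp; the last joint's range is limited). The gripper opens to 88 mm and grips with 3 to 60 N. Pads are 18 mm wide; open, the fingers measure 123 mm over their backs; the gripper's body (75 mm by 187 mm) begins 45 mm behind the grasp point.
Start: joints at [-1.328, 0.381, 1.297, -0, 1.464, -0.215], TCP at [243.078, -493.349, 255.748] pointing down, gripper open.
Joint ranges: [-3.11, 3.11], [-0.89, 2.33], [0.22, 2.48], [-1.42, 4.56], [0.17, 2.85], [-2.88, 2.88]. Speed limits (rad/s): [2.39, 2.39, 3.14, 3.14, 3.14, 3.14].

### API

Orientations are given as a 3x3 rotation matrix whose columns are the frame's x, y, z axes.
In Python, from workcell import ctrl gives the robot as it stands.
- The arm moves only by the shell command python3 -m creep 'ROWS' [OPENING] [FORCE]. ROWS is JSON, a list of rows, each a list of 6 numbers: the shift along the tool's x, y, z in m, then the turn, a rotation vector about the tool's x, y, z in rad. In form: [[x, y, z, ax, ay, az], ...]. A call has 1 to 8 rows; each row shifts and turns the commanded pose from where the row before left it, along the tool's axes as they then stand; what a row does not reach is not made up. A row lasts 1/12 s, in which the tool goes at most 41.7 mm and 7.16 degrees, less where a joint would pass 70% of its speed; a pose out of reach is approached as far as the arm can. A call is refused whole if a number of a shift passes 0.0417 or a number of a turn 0.125, either way. A call with a gripper value outside its range is refused whole. OPENING is the gripper's target within -1 to 1 (fully open at 1, half-way at 0, shut at -1), set as the call begins (- or left out, the last holds). The fingers move at their own pace and stop on an object; FORCE is the grip in N (left out, the last holds). Time passes only in rows, so rows that do not move let the fingers close. It gives the time, the measured TCP pose, the force, the opening and the grip force at its end, in the units of the state.
- ctrl.get_obs(): the state, without advancing time (a new reading comes with each control period).
- ctrl.snapshot(name): name is "scene" or "side" or "wrist"; returns a dict with "color" (480x640x3 uint8, red, green, blue), "fovy" (degrees; the focal length in pixels is half the picture's height over the tangent of half this angle, whatever the lens; pixels are square), "cx", "cy" (the principal point, pixels), "view" (4x4, takes a point from world to camera coordinates). Camera axes: x right, y up, looking along -z (the intrinsics and any distortion apply to the point x, -y, -z); pixel columns grow to the right and rows downward; lengths in mm; the calibration is good to about 2 mm. A picture is of the moment at which its call begins. There is no depth.
- ctrl.sign_off(): hands the job in; it is judged then, once.
The state is a dict: "time": time; "qpos": joint angles; "joint_vel": joint speeds; "effort": joint torques, N m; "tcp_pos": TCP position; "tcp_rot": TCP orientation; "ft_force": force on the tool from outside, world axes, zero at the start; "ft_torque": the same for the moment, N m; "grip_width": opening from 0.0 (shut) to 1.0 (fully open); "gripper_force": force on a finger pad.
Only numpy, scipy, OpenCV 4.12 (cv2) and the standard library are available. Lean on these libraries where they do the work, as an engineer would, in place of code of your own. Each camera call takes 0.05 s, during which the arm holds its last target. There are 200 camera calls.

### The job

Put the steel-headed hammer away: lay its handle along the clip rack, over both spring clips, and press it straight down until it snaps past the lips of both, then stop pushing and let go, so that it stays there held level by both clips. Do not lean hard on the rack, and leave the mallet and the chisel where they lie.

Things in the scene. Friction and masses are not known exactly. Their poses are not given: they have to be found in the camera images.
- hammer: ball-pein hammer, 0.2 kg, lying on a 12 mm board: round light-wood handle, diameter 24, length 247, small steel head (80 x 24 x 24) across one end. Origin: on the handle's axis, 12 above the board; grip here; this point belongs midway between the clips. x runs along the handle to the head; handle from x -150 to +97, head from +78 to +102, along y. Head may point either way in the rack. All in mm.
- rack: fixed rack: wood base 150 x 85 x 20, two upright spring clips at x -45 and +45, each 16 long, 74 free between. Origin: base underside centre; x from clip to clip, z up. Seated handle: along x, y 0, axis at z 55. Mouths 40 wide at z 86, lips 15 apart at z 65. Pushing through both: resistance from axis z 75, peak 15-20 N near 66, gone by 62; below 55 stiff spring, 4 N/mm, solid stop at 51. All in mm.
- mallet: bystander, lying on the board: wooden mallet, 234 mm long, with a thick dark wooden head 110 mm long and 72 mm in diameter, handle 28 mm in diameter. Origin: on the board's top, under the handle; x towards the head, whose centre is at x = +90 mm
- chisel: bystander, lying on the board: steel cold chisel, a plain square bar 16 mm thick with a flat blade 24 mm wide, 198 mm long, no handle or head. Origin: on the board's top, near the middle of its length; x towards the blade
Mind the look-alikes: they are no part of the job. Leave any black or orange look-alike of the rack alone.

How it is judged:
By the outcome, as a careful person would: the job done as asked, in the order asked, and still so for the second after the job is handed in, with the robot touching nothing.
It also fails if it takes over 35 s, if anything falls off the work surface, if the arm or the gripper's body presses on something with over 40 N, if the wrist force passes 120 N, or if a joint passes its speed limit or range.

## Working session

There is one attempt and no reset: what is moved stays moved. The work goes in short steps, Python scripts to look and compute and a shell command to move; the robot and the scene stay as the last step left them, time stands still between calls to the robot, and variables do not carry over. Pictures are saved under pics/ and viewed, at most 10 in all, crops included, and the job is handed in when it is done.

```bash
mkdir -p pics; ls
cat > h.py <<'E'
import numpy as np, cv2
from workcell import ctrl
def snap(n,f=None):
    s=ctrl.snapshot(n)
    if f: cv2.imwrite('pics/'+f,cv2.cvtColor(s['color'],cv2.COLOR_RGB2BGR))
    return s
def foc(s): return 240/np.tan(np.radians(s['fovy'])/2)
def ray(s,u,v):
    f=foc(s); V=np.array(s['view']); R=V[:3,:3]
    d=R.T@np.array([(u-s['cx'])/f,-(v-s['cy'])/f,-1]); return -R.T@V[:3,3], d/np.linalg.norm(d)
def onz(s,u,v,z):
    o,d=ray(s,u,v); return o+d*(z-o[2])/d[2]
def tri(*rs):
    A=0;b=0
    for o,d in rs:
        P=np.eye(3)-np.outer(d,d); A=A+P; b=b+P@o
    p=np.linalg.solve(A,b); return p,[np.linalg.norm((np.eye(3)-np.outer(d,d))@(p-o)) for o,d in rs]
def proj(s,p):
    V=np.array(s['view']); c=V[:3,:3]@np.array(p)+V[:3,3]; f=foc(s)
    return s['cx']+f*c[0]/-c[2], s['cy']-f*c[1]/-c[2]
E
python3 - <<'E'
from h import *
import pickle
S={n:snap(n,n+'0.png') for n in('scene','side','wrist')}
pickle.dump(S,open('s0.pkl','wb'))
for n,s in S.items(): print(n,[k for k in s],s['fovy'],s['cx'],s['cy'],np.round(ray(s,s['cx'],s['cy']),2).tolist(),{k:s[k] for k in s if k not in('color','view')})
print(ctrl.tip_extent); print(ctrl.get_obs())
E
```

```text
pics
scene ['color', 'fovy', 'cx', 'cy', 'view'] 45.78923136573775 315.417343293272 237.28100635085687 [[1034.28, 800.03, 729.54], [-0.41, -0.72, -0.56]] {'fovy': 45.78923136573775, 'cx': 315.417343293272, 'cy': 237.28100635085687}
side ['color', 'fovy', 'cx', 'cy', 'view'] 50.28294028531059 327.8315325018257 241.6818073681311 [[-74.62, 551.62, 605.31], [0.61, -0.58, -0.53]] {'fovy': 50.28294028531059, 'cx': 327.8315325018257, 'cy': 241.6818073681311}
wrist ['color', 'fovy', 'cx', 'cy', 'view'] 64.6930034298313 317.18873378076313 233.55318089011467 [[301.64, -463.92, 384.87], [-0.23, -0.11, -0.97]] {'fovy': 64.6930034298313, 'cx': 317.18873378076313, 'cy': 233.55318089011467}
17.0
{'time': 0.15, 'qpos': array([-1.32830205e+00,  3.81058049e-01,  1.29799478e+00, -1.51577458e-05,
        1.46360364e+00, -2.15307538e-01]), 'joint_vel': array([-4.28318349e-04, -2.51129067e-03, -2.61511667e-03,  1.79370795e-04,
        2.17088356e-05,  7.31845800e-04]), 'effort': array([ 2.13925552e-03, -4.38079190e+01, -2.24616194e+01,  7.13604712e-02,
        3.43582383e-02, -7.95699293e-05]), 'tcp_pos': array([ 243.03426208, -493.19002433,  255.30155767]), 'tcp_rot': array([[ 8.97025520e-01,  4.41978668e-01, -2.70080025e-04],
       [ 4.41978700e-01, -8.97024955e-01,  1.02907916e-03],
       [ 2.12562513e-04, -1.04247988e-03, -9.99999434e-01]]), 'ft_force': array([-0.96399945,  0.73233053, -0.23107832]), 'ft_torque': array([0.01432268, 0.00956762, 0.00463814]), 'gripper_force': 0.0, 'grip_width': 0.9998522784177749}
```

View pics/scene0.png

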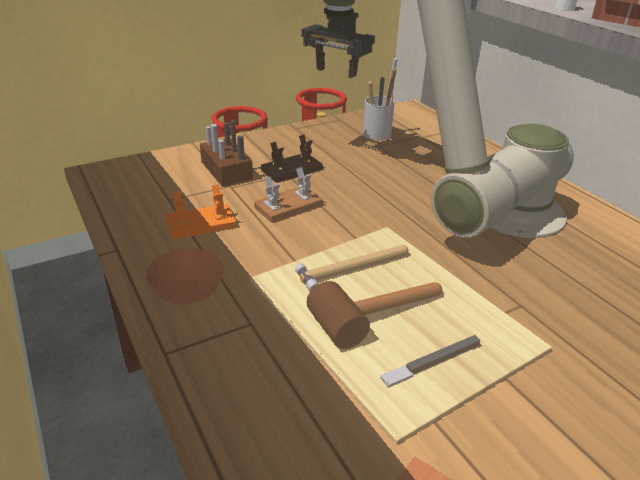

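View pics/side0.png

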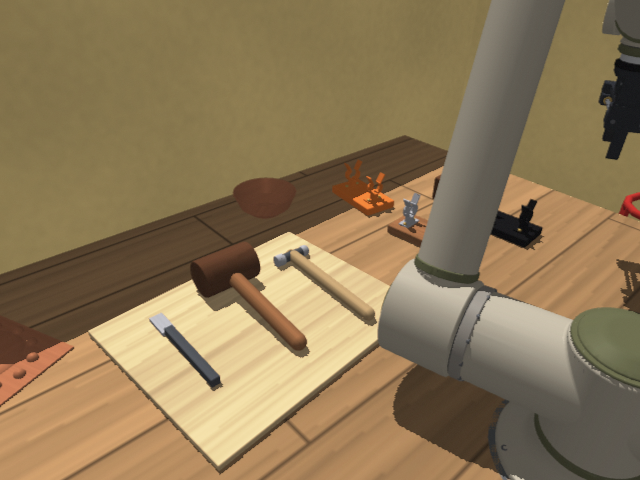

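The light-handled hammer is at scene (407,250)–(302,270). The dark-headed mallet (340,310) and the chisel (430,362) are not it. There are three rack candidates in scene: orange (200,218), black (292,165), and brown wood with grey clips (288,200). The brown one fits the description. I'll confirm both in an enlarged crop next to the wrist view.

Run:
```python
from h import *
import pickle
S=pickle.load(open('s0.pkl','rb'))
b=lambda n:cv2.cvtColor(S[n]['color'],cv2.COLOR_RGB2BGR)
c=cv2.resize(b('scene')[150:310,240:420],None,fx=2.2,fy=2.2,interpolation=cv2.INTER_CUBIC)
d=cv2.resize(b('side')[180:330,260:440],None,fx=2,fy=2)
w=cv2.resize(b('wrist'),(390,292))
I=np.zeros((600,800,3),np.uint8); I[:352,:396]=c; I[:292,400:790]=w; I[296:596,400:760]=d
cv2.imwrite('pics/c1.png',I)
# light handle mask
for n,roi in(('scene',(235,300,300,415)),('side',(240,325,280,380))):
    hsv=cv2.cvtColor(S[n]['color'],cv2.COLOR_RGB2HSV); y0,y1,x0,x1=roi
    r=hsv[y0:y1,x0:x1]
    p=[(360,261),(340,265),(380,256),(340,235),(330,285)] if n=='scene' else [(330,280),(315,267),(355,303),(340,270),(310,290)]
    print(n,[hsv[v,u].tolist() for u,v in p])
```

```text
scene [[17, 96, 191], [18, 100, 206], [18, 101, 175], [16, 115, 197], [13, 121, 129]]
side [[18, 102, 208], [18, 103, 204], [17, 104, 187], [18, 91, 221], [20, 90, 225]]
```

View pics/c1.png

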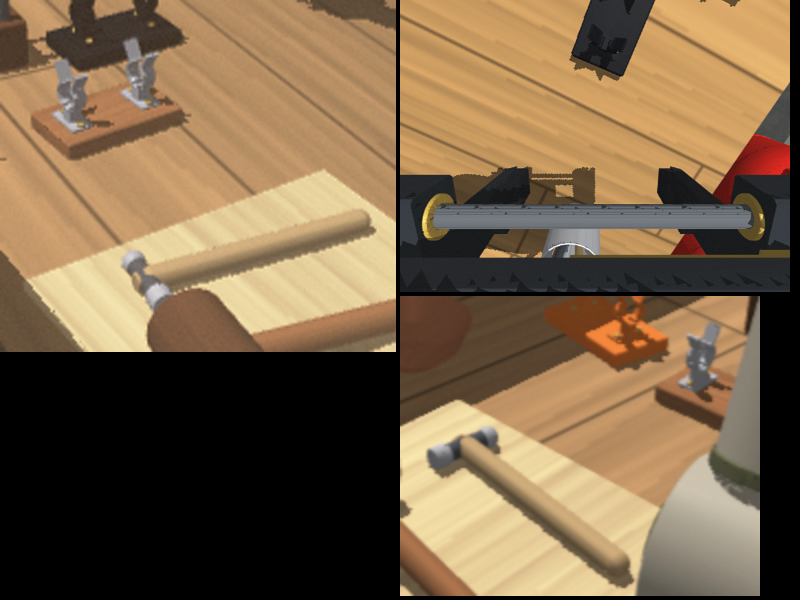

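The crop confirms both: the light handle with a small steel head, and the brown base with grey clips. Next I'll triangulate them.

Run:
```python
from h import *
import pickle
S=pickle.load(open('s0.pkl','rb')); a,b=S['scene'],S['side']
for n,p,q in(('butt',(406,250),(373,315)),('head end ball',(299.5,268),(307,250)),('head end flat',(311.4,283.2),(276,259)),('neck',(308,274),(294,255))):
    r=tri(ray(a,*p),ray(b,*q)); print(n,r[0].round(1),np.round(r[1],1), onz(a,*p,24).round(1), onz(b,*q,24).round(1))
# handle axis: intersection of planes
def pl(s,p,q): o,d=ray(s,*p);_,e=ray(s,*q); n=np.cross(d,e); n/=np.linalg.norm(n); return n,n@o
n1,c1=pl(a,(400,251.5),(312,275)); n2,c2=pl(b,(300,258.5),(367,311))
d=np.cross(n1,n2);d/=np.linalg.norm(d)
p=np.linalg.lstsq(np.array([n1,n2,d]),np.array([c1,c2,d@[400,0,24]]),rcond=None)[0]; print('axis',p,d)
for n,p in(('L',(254.5,202.5)),('F',(272.7,216.8)),('R',(323,199))): print(n,onz(a,*p,20).round(1))
print('side L',onz(b,388,227,20).round(1))
# clip tops: 
print('cliptop scene', [onz(a,*p,86).round(1) for p in((269,180),(300,170.5))], 'side',onz(b,413.5,195,86).round(1))
r=tri(ray(a,269,180),ray(b,413.5,195));print(r)
```

```text
butt [365.3  25.9  24.2] [2.7 2.7] [366.8  29.7  24. ] [367.1  22.   24. ]
head end ball [598.4 -23.6  22.5] [1.4 1.4] [599.8 -19.7  24. ] [597.9 -24.1  24. ]
head end flat [607.4  47.1  31.1] [2.9 2.9] [602.   35.1  24. ] [613.1  44.8  24. ]
neck [596.6  11.3  28.1] [0.5 0.5] [593.9   6.   24. ] [600.9   8.1  24. ]
axis [400.33861218   4.23566217   4.57328466] [-0.99722353  0.07445746 -0.00114767]
L [ 572.1 -307.8   20. ]
F [ 561.  -228.5   20. ]
R [ 415.  -246.5   20. ]
side L [ 556.5 -228.6   20. ]
cliptop scene [array([ 542.3, -284.4,   86. ]), array([ 454.5, -294.1,   86. ])] side [ 542.9 -290.1   86. ]
(array([ 541.38314843, -287.32120319,   85.99369243]), [np.float64(1.4805383350034704), np.float64(1.4805383350034869)])
```

Measured and checked: hammer axis z≈24, butt at (366,26), head at (600,10), so the grip point is about (516,16). The rack centre is about (493,-280) with yaw ≈0.12, and the clip tops come out at z=86. I'll move to a viewpoint behind the rack, on the way to the hammer.

```bash
python3 -m creep '[[0.0386,-0.0284,0,0,0,0],[0.0386,-0.0284,0,0,0,0],[0.0386,-0.0284,0,0,0,0],[0.0386,-0.0284,0,0,0,0],[0.0386,-0.0284,0,0,0,0],[0,0,0,0,0,0.112],[0,0,0,0,0,0.112],[0,0,0,0,0,0.112]]'
python3 - <<'E'
from h import *
import pickle
s=snap('wrist','w1.png'); pickle.dump(s,open('w1.pkl','wb'))
o=ctrl.get_obs(); print(o['tcp_pos'],o['tcp_rot'].round(3).tolist())
S=pickle.load(open('s0.pkl','rb')); a,b=S['scene'],S['side']
print('mallet head', onz(a,323,296,84),onz(a,352,330,48),onz(b,248,262,48), 'handle end',onz(a,438,291,26),onz(b,300,342,26))
E
```

```text
time: 0.82
tcp_pos: [339.4, -307.6, 255.8]
tcp_rot: [[0.993, 0.118, -0.0], [0.118, -0.993, 0.0], [-0.0, -0.0, -1.0]]
ft_force: [-0.0, -0.7, 0.2]
grip_width: 0.997
gripper_force: 0.0
[ 339.24121344 -307.92786161  255.69360706] [[0.994, 0.11, -0.0], [0.11, -0.994, 0.0], [-0.0, -0.0, -1.0]]
mallet head [637.93816913 140.96672991  84.        ] [616.42415748 206.32177532  48.        ] [611.0892385  112.39491575  48.        ] handle end [396.15692499 172.89775078  26.        ] [397.05380187 162.06721175  26.        ]
```

View pics/w1.png

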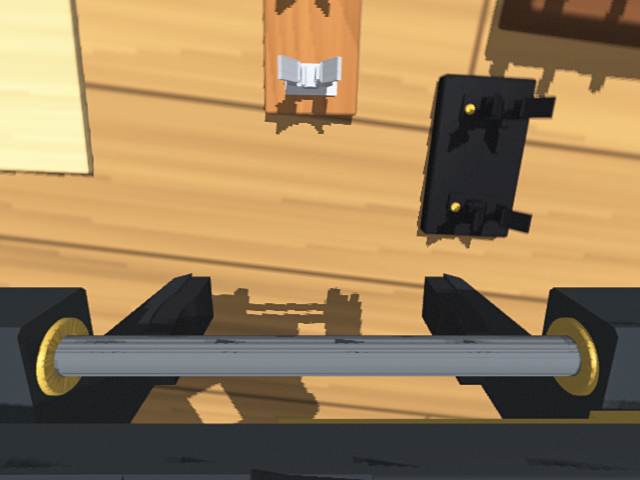

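The wrist view shows the front clip at (310,75) and the base end at row ~116. Shifting 90 mm forward should bring both clips into view.

```bash
python3 -m creep '[[0.04,0,0,0,0,0],[0.04,0,0,0,0,0],[0.01,0,0,0,0,0],[0,0,0,0,0,0],[0,0,0,0,0,0]]'
python3 - <<'E'
from h import *
import pickle
s=snap('wrist','w2.png'); pickle.dump(s,open('w2.pkl','wb'))
o=ctrl.get_obs(); print(o['tcp_pos'])
E
```

```text
time: 1.28
tcp_pos: [428.0, -297.3, 255.3]
tcp_rot: [[0.992, 0.124, -0.001], [0.124, -0.992, 0.001], [-0.001, -0.001, -1.0]]
ft_force: [-1.0, -0.1, -0.6]
grip_width: 1.0
gripper_force: 0.0
[ 427.5531433  -297.50676421  255.4882854 ]
```

View pics/w2.png

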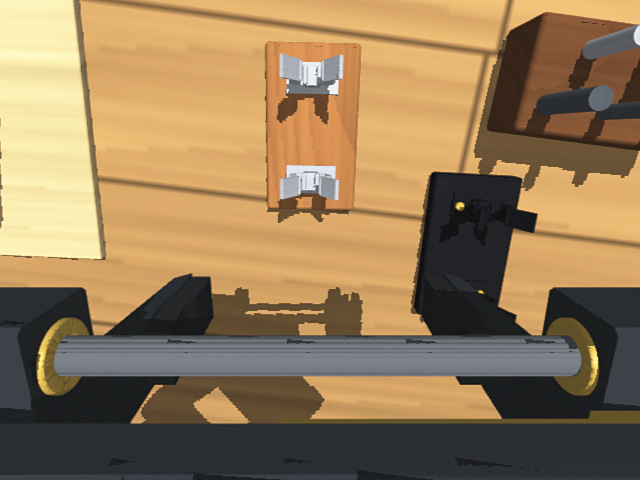

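Run:
```python
from h import *
import pickle
w1,w2=[pickle.load(open(f,'rb')) for f in('w1.pkl','w2.pkl')]
def clips(s,rois):
    hsv=cv2.cvtColor(s['color'],cv2.COLOR_RGB2HSV); m=((hsv[...,1]<45)&(hsv[...,2]>110)).astype(np.uint8)
    out=[]
    for y0,y1 in rois:
        v,u=np.nonzero(m[y0:y1,260:362]); u=u+260;v=v+y0; top=v.min()
        L=[u.min(),v[u==u.min()].mean(),v[u<=u.min()+2].min()];R=[u.max(),v[u==u.max()].mean(),v[u>=u.max()-2].min()]
        out.append((L,R,v.min(),v.max())); print(L,R,v.min(),v.max())
    return out
print('w1');c1=clips(w1,[(45,105)])
print('w2');c2=clips(w2,[(45,105),(155,207)])
(L1,R1,_,_)=c1[0];(Ln,Rn,_,_)=c2[1]
for p,q in((L1,Ln),(R1,Rn)):
    r=tri(ray(w1,p[0],p[2]),ray(w2,q[0],q[2]));print('near clip outer corner',r[0].round(1),np.round(r[1],2))
for (L,R,_,_),n in zip(c2,('far','near')):
    l,r=onz(w2,L[0],L[2],86),onz(w2,R[0],R[2],86);print(n,l.round(1),r.round(1),((l+r)/2).round(1),np.linalg.norm(l-r).round(1))
h=cv2.cvtColor(w2['color'],cv2.COLOR_RGB2HSV)
C=[(266,42),(360,44),(353,212.5),(267,210)]
P=np.array([onz(w2,u,v,20) for u,v in C]);print(P.round(1).tolist(),P.mean(0).round(1))
x=(P[0]-P[3]+P[1]-P[2]);print('yaw',np.arctan2(x[1],x[0]),np.linalg.norm(P-np.roll(P,1,0),axis=1).round(1))
print('clip yaw from scene', np.arctan2(9.7,87.8))
```

```text
w1
[np.int64(278), np.float64(67.0), np.int64(55)] [np.int64(340), np.float64(68.0), np.int64(57)] 55 95
w2
[np.int64(280), np.float64(65.5), np.int64(54)] [np.int64(342), np.float64(66.0), np.int64(55)] 54 94
[np.int64(280), np.float64(188.0), np.int64(178)] [np.int64(338), np.float64(184.6), np.int64(180)] 165 199
near clip outer corner [ 454.1 -265.    86.1] [0.44 0.44]
near clip outer corner [ 458.1 -310.1   85.9] [0.15 0.15]
far [ 543.1 -255.8   86. ] [ 548.  -300.4   86. ] [ 545.5 -278.1   86. ] 44.9
near [ 454.  -264.5   86. ] [ 458.1 -310.    86. ] [ 456.1 -287.2   86. ] 45.6
[[562.2, -235.2, 20.0], [570.8, -317.3, 20.0], [420.6, -333.6, 20.0], [412.7, -249.5, 20.0]] [ 491.6 -283.9   20. ]
yaw 0.10140498564554794 [150.2  82.5 151.1  84.5]
clip yaw from scene 0.11003214312053951
```

The near clip corners triangulate to z=86.0, as they should. The rack centre is (492,-283.7), yaw 0.10, and the base measures 150×84. Next is the hammer.

```bash
python3 -m creep '[[0.0015,-0.04,0,0,0,0],[0.0015,-0.04,0,0,0,0],[0.0015,-0.04,0,0,0,0],[0.0015,-0.04,0,0,0,0],[0.0015,-0.04,0,0,0,0],[0.0015,-0.04,0,0,0,0],[0.0015,-0.04,0,0,0,0],[0.0015,-0.04,0,0,0,0]]' 0.15 >/dev/null
python3 -m creep '[[0,0,0,0,0,0.1],[0,0,0,0,0,0.09],[0,0,0,0,0,0],[0,0,0,0,0,0]]'
python3 - <<'E'
from h import *
import pickle
s=snap('wrist','w3.png'); pickle.dump(s,open('w3.pkl','wb'))
E
```

```text
time: 2.33
tcp_pos: [400.8, 21.0, 255.9]
tcp_rot: [[0.998, -0.066, 0.0], [-0.066, -0.998, -0.0], [0.0, 0.0, -1.0]]
ft_force: [0.2, -0.2, 0.6]
grip_width: 0.575
gripper_force: 0.0
```

View pics/w3.png

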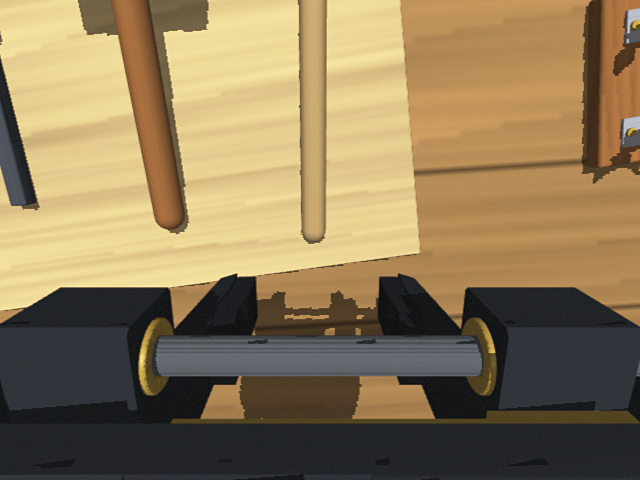

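The handle is centred on u≈313, with its butt at (313,242). The view is nearly aligned with it. I'll measure from this.

Run:
```python
from h import *
import pickle
s=pickle.load(open('w3.pkl','rb')); g=cv2.cvtColor(s['color'],cv2.COLOR_RGB2LAB).astype(float)
for v in(20,60,100,150,200,225):
    r=cv2.GaussianBlur(g[v-3:v+4],(3,3),0).mean(0)[270:360]; e=np.abs(np.diff(r,axis=0)).sum(1)
    i=np.argmax(e[10:43])+10; j=np.argmax(e[43:75])+43
    print(v,270.5+i,270.5+j,onz(s,271+(i+j)/2,v,24).round(1))
print(onz(s,313,242,24),[proj(s,p) for p in((516,16,24),(366,26,24))])
```

```text
20 298.5 326.5 [558.4  13.8  24. ]
60 298.5 326.5 [526.8  16.   24. ]
100 299.5 326.5 [493.6  17.8  24. ]
150 299.5 325.5 [449.6  21.4  24. ]
200 300.5 325.5 [402.5  24.2  24. ]
225 300.5 325.5 [377.8  25.9  24. ]
[360.45280242  27.56603054  24.        ] [(np.float64(313.8351671404964), np.float64(73.21633396039198)), (np.float64(314.1889413249328), np.float64(236.53365375128746))]
```

```bash
python3 -m creep '[[0.037,-0.001,0.015,0,0,0],[0.037,-0.001,0.015,0,0,0],[0.037,-0.001,0.015,0,0,0],[0,0,0,0,0,0],[0,0,0,0,0,0]]'
python3 - <<'E'
from h import *
import pickle
s=snap('wrist','w4.png'); pickle.dump(s,open('w4.pkl','wb'));o=ctrl.get_obs();print(o['tcp_pos'],o['tcp_rot'].round(3).tolist())
print([proj(s,p) for p in((590,11.5,24),(614,10,24),(602,51,24),(602,-29,24))])
E
```

```text
time: 2.8
tcp_pos: [512.9, 16.0, 209.0]
tcp_rot: [[0.998, -0.067, -0.003], [-0.067, -0.998, 0.001], [-0.003, -0.0, -1.0]]
ft_force: [0.4, 0.4, 0.6]
grip_width: 0.572
gripper_force: 0.0
[512.09491634  16.29248548 210.13226063] [[0.998, -0.068, -0.002], [-0.068, -0.998, 0.0], [-0.002, -0.0, -1.0]]
[(np.float64(316.06535078237954), np.float64(115.05994895836477)), (np.float64(315.8738546562378), np.float64(82.60075065754154)), (np.float64(264.8787381053974), np.float64(102.67567083930768)), (np.float64(366.6705181496988), np.float64(95.35951813536468))]
```

View pics/w4.png

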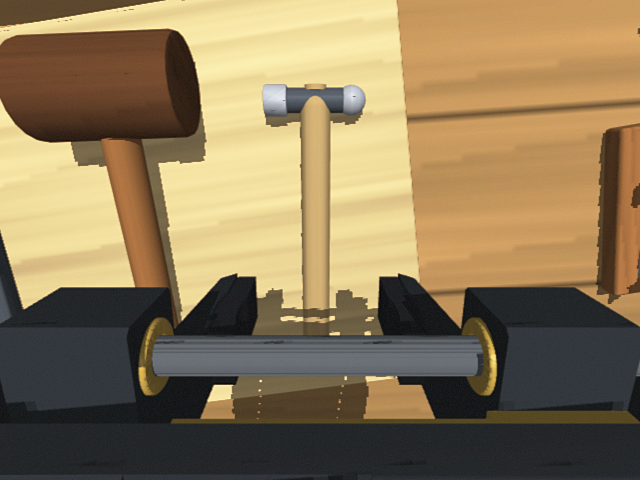

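The head spans rows 84–116 and u 263–365, against a predicted 83–115 and 265–367, so the grip point (512,16.5) is good to about 1 mm. Descending to straddle the handle.

```bash
python3 -m creep '[[0,0,0.04,0,0,0],[0,0,0.04,0,0,0],[0,0,0.04,0,0,0],[0,0,0.03,0,0,0],[0,0,0.015,0,0,0],[0,0,0.01,0,0,0],[0,0,0,0,0,0],[0,0,0,0,0,0]]'
```

```text
time: 3.52
tcp_pos: [512.5, 16.7, 36.9]
tcp_rot: [[0.998, -0.068, 0.002], [-0.068, -0.998, -0.0], [0.002, 0.0, -1.0]]
ft_force: [0.4, -0.2, 0.9]
grip_width: 0.578
gripper_force: 0.0
```

```bash
python3 -m creep '[[0,0,0.005,0,0,0],[0,0,0,0,0,0]]'; python3 -m creep '[[0,0,0,0,0,0],[0,0,0,0,0,0],[0,0,0,0,0,0],[0,0,0,0,0,0],[0,0,0,0,0,0],[0,0,0,0,0,0]]' -0.9 55
```

```text
time: 3.68
tcp_pos: [512.6, 16.9, 31.5]
tcp_rot: [[0.998, -0.068, 0.002], [-0.068, -0.998, -0.0], [0.002, 0.0, -1.0]]
ft_force: [-0.0, -0.5, 0.4]
grip_width: 0.578
gripper_force: 0.0
time: 4.18
tcp_pos: [512.4, 17.0, 30.9]
tcp_rot: [[0.998, -0.068, 0.0], [-0.068, -0.998, -0.0], [0.0, 0.0, -1.0]]
ft_force: [-0.6, -0.2, 2.7]
grip_width: 0.257
gripper_force: 55.0
```

Gripped (22.6 mm, 55 N). Lift, turn to the rack's yaw and carry over.

```bash
python3 -m creep '[[0,0,-0.01,0,0,0],[0,0,-0.02,0,0,0],[0,0,-0.03,0,0,0],[0,0,-0.03,0,0,0],[0,0,-0.03,0,0,-0.085],[0,0,-0.02,0,0,-0.085],[0,0,0,0,0,0]]'
python3 -m creep '[[-0.0032,0.0186,0,0,0,0],[-0.0064,0.0371,0,0,0,0],[-0.0064,0.0371,0,0,0,0],[-0.0064,0.0371,0,0,0,0],[-0.0064,0.0371,0,0,0,0],[-0.0064,0.0371,0,0,0,0],[-0.0064,0.0371,0,0,0,0],[-0.0064,0.0371,0,0,0,0]]' >/dev/null
python3 -m creep '[[-0.0032,0.0186,0,0,0,0],[0,0,0,0,0,0],[0,0,0,0,0,0],[0,0,0,0,0,0],[0,0,0,0,0,0]]'
python3 - <<'E'
from h import *
import pickle
S={n:snap(n) for n in('scene','wrist','side')}; pickle.dump(S,open('s5.pkl','wb'));o=ctrl.get_obs();print(o['tcp_pos'],o['tcp_rot'].round(3).tolist(),o['ft_torque'],o['ft_force'])
I=np.zeros((600,800,3),np.uint8)
b=lambda n:cv2.cvtColor(S[n]['color'],cv2.COLOR_RGB2BGR)
I[:300,:400]=cv2.resize(b('wrist'),(400,300)); I[:360,400:]=cv2.resize(b('scene')[90:270,200:400],(400,360))
I[300:600,:400]=cv2.resize(b('side')[120:270,350:550],(400,300))
cv2.imwrite('pics/c5.png',I)
E
```

```text
time: 4.77
tcp_pos: [513.6, 16.9, 175.0]
tcp_rot: [[0.994, 0.105, 0.007], [0.105, -0.994, -0.001], [0.007, 0.002, -1.0]]
ft_force: [0.6, -0.5, -1.0]
grip_width: 0.257
gripper_force: 55.0
time: 5.85
tcp_pos: [491.6, -282.2, 170.4]
tcp_rot: [[0.995, 0.102, -0.001], [0.102, -0.995, 0.001], [-0.001, -0.001, -1.0]]
ft_force: [-0.1, -0.6, -0.8]
grip_width: 0.257
gripper_force: 55.0
[ 491.76624566 -282.55553561  170.80038784] [[0.995, 0.103, -0.0], [0.103, -0.995, 0.0], [-0.0, -0.0, -1.0]] [0.01524696 0.08727467 0.03767609] [-0.15637474 -0.50337735 -2.55090698]
```

View pics/c5.png

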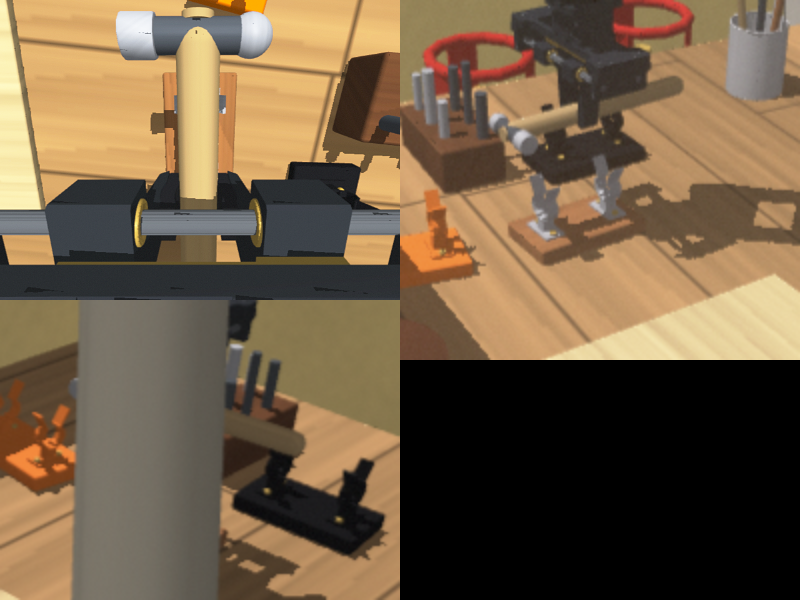

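The hammer is over the rack, with the handle along both clips. Before descending I'll check its tilt in hand and how close the tool caddy is.

Run:
```python
from h import *
import pickle
S=pickle.load(open('s5.pkl','rb')); s=S['wrist']; a=S['scene']
t=np.array([491.8,-282.5,170.8-7]); R=np.array([[.995,.103,0],[.103,-.995,0],[0,0,-1]])
P=lambda x,y,z:t+R@np.array([x,y,-z])
g=cv2.cvtColor(s['color'],cv2.COLOR_RGB2HSV).astype(int)
for v in(90,130,170,220,260):
    m=(g[v,260:370,0]>=14)&(g[v,260:370,0]<=24)&(g[v,260:370,2]>120)
    lab=cv2.cvtColor(s['color'],cv2.COLOR_RGB2LAB).astype(float)[v-2:v+3].mean(0)[260:380]; e=np.abs(np.diff(lab,axis=0)).sum(1)
    i=np.argmax(e[5:55])+5;j=np.argmax(e[60:110])+60; print(v,260.5+i,260.5+j)
print('pred handle edges',[[np.round(proj(s,P(x,y,0)),1).tolist() for y in(-12,12)] for x in(70,40,10)])
print('head corners pred top',[np.round(proj(s,P(x,y,12)),1).tolist() for x in(78,102) for y in(-40,40)])
w=((g[...,1]<40)&(g[...,2]>150)); w[:, :180]=0; w[:,445:]=0; v,u=np.nonzero(w[:110]); print('white parts u',u.min(),u.max(),'v',v.min(),v.max())
print('scene pred: butt',np.round(proj(a,P(-150,0,0)),1),'headL/R',np.round(proj(a,P(90,-40,0)),1),np.round(proj(a,P(90,40,0)),1),'neck',np.round(proj(a,P(78,0,0)),1))
w2=pickle.load(open('w2.pkl','rb'))
print('caddy',[onz(w2,*p,z).round(0).tolist() for p,z in(((490,130),0),((545,15),60),((500,130),50),((540,105),60),((600,98),150))])
```

```text
90 282.5 351.5
130 282.5 351.5
170 278.5 350.5
220 277.5 349.5
260 279.5 348.5
pred handle edges [[[283.1, 117.3], [352.9, 117.3]], [[285.1, 203.3], [350.9, 203.2]], [[286.9, 280.0], [349.1, 280.0]]]
head corners pred top [[188.2, 88.9], [447.9, 88.7], [180.9, 1.2], [455.2, 1.0]]
white parts u 186 435 v 18 84
scene pred: butt [339.9 131.9] headL/R [263.6 162. ] [245.7 148.7] neck [259.1 154. ]
caddy [[515.0, -457.0, 0.0], [600.0, -452.0, 60.0], [513.0, -444.0, 50.0], [536.0, -466.0, 60.0], [532.0, -451.0, 150.0]]
```

The hammer is level: scene butt predicted (339.9,131.9) against about (340,132.5) seen. The lateral error is under 0.5 mm, and the caddy is clear (y<-440). Descending to just above the lips.

```bash
python3 -m creep '[[0,0.001,0.03,0,0,0],[0,0,0.03,0,0,0],[0,0,0.02,0,0,0],[0,0,0.004,0,0,0],[0,0,0,0,0,0],[0,0,0,0,0,0],[0,0,0,0,0,0]]'
```

```text
time: 6.58
tcp_pos: [492.3, -284.8, 88.3]
tcp_rot: [[0.995, 0.102, 0.002], [0.102, -0.995, -0.002], [0.002, 0.002, -1.0]]
ft_force: [-0.6, 0.2, -2.0]
grip_width: 0.257
gripper_force: 55.0
```

```bash
for i in 1; do python3 -m creep '[[0,0,0.003,0,0,0],[0,0,0.003,0,0,0],[0,0,0.002,0,0,0],[0,0,0,0,0,0],[0,0,0,0,0,0]]'; python3 -m creep '[[0,0,0.002,0,0,0],[0,0,0.002,0,0,0],[0,0,0,0,0,0],[0,0,0,0,0,0]]'; done
```

```text
time: 7.0
tcp_pos: [492.3, -284.4, 80.1]
tcp_rot: [[0.995, 0.102, 0.002], [0.102, -0.995, -0.001], [0.002, 0.001, -1.0]]
ft_force: [1.0, 4.5, 8.8]
grip_width: 0.258
gripper_force: 55.0
time: 7.33
tcp_pos: [492.7, -284.5, 76.7]
tcp_rot: [[0.995, 0.102, 0.004], [0.102, -0.995, -0.001], [0.003, 0.002, -1.0]]
ft_force: [1.2, 4.2, 11.7]
grip_width: 0.252
gripper_force: 55.0
```

The clips push sideways with +4.5 N in y, so I'll ease over by 1 mm and continue.

```bash
python3 -m creep '[[0,-0.001,0.001,0,0,0],[0,0,0.001,0,0,0],[0,0,0,0,0,0],[0,0,0,0,0,0]]';python3 -m creep '[[0,0,0.002,0,0,0],[0,0,0.002,0,0,0],[0,0,0,0,0,0],[0,0,0,0,0,0]]'
```

```text
time: 7.67
tcp_pos: [492.8, -284.0, 74.9]
tcp_rot: [[0.995, 0.102, 0.004], [0.102, -0.995, -0.003], [0.004, 0.003, -1.0]]
ft_force: [0.8, 2.8, 11.7]
grip_width: 0.258
gripper_force: 55.0
time: 8.0
tcp_pos: [492.2, -283.7, 69.4]
tcp_rot: [[0.995, 0.102, 0.002], [0.102, -0.995, -0.001], [0.002, 0.001, -1.0]]
ft_force: [3.3, 1.5, 1.1]
grip_width: 0.258
gripper_force: 55.0
```

The force has dropped, so it has snapped through. I'll lower gently to the seated height (TCP ≈62).

```bash
python3 -m creep '[[0,0,0.002,0,0,0],[0,0,0.002,0,0,0],[0,0,0,0,0,0],[0,0,0,0,0,0]]';python3 -m creep '[[0,0,0.002,0,0,0],[0,0,0.001,0,0,0],[0,0,0,0,0,0],[0,0,0,0,0,0]]'
python3 - <<'E'
from h import *
o=ctrl.get_obs();print(o['tcp_pos'],o['ft_force'],o['ft_torque'])
E
```

```text
time: 8.33
tcp_pos: [491.0, -283.3, 63.6]
tcp_rot: [[0.995, 0.101, -0.002], [0.101, -0.995, 0.001], [-0.002, -0.002, -1.0]]
ft_force: [1.8, -0.9, -10.3]
grip_width: 0.259
gripper_force: 55.0
time: 8.67
tcp_pos: [491.5, -283.6, 62.0]
tcp_rot: [[0.995, 0.102, 0.0], [0.102, -0.995, -0.0], [0.0, 0.0, -1.0]]
ft_force: [-1.9, 0.4, -0.6]
grip_width: 0.257
gripper_force: 55.0
[ 491.53614248 -283.57046779   61.95037484] [-1.88218357  0.39452296 -0.55132578] [ 0.00802083  0.22168883 -0.08140441]
```

Seated with roughly zero force. Release and check before retreating.

```bash
python3 -m creep '[[0,0,0,0,0,0],[0,0,0,0,0,0],[0,0,0,0,0,0],[0,0,0,0,0,0],[0,0,0,0,0,0]]' 0.1; python3 -m creep '[[0,0,-0.01,0,0,0],[0,0,-0.03,0,0,0],[0,0,-0.04,0,0,0],[0,0,-0.04,0,0,0],[0,0,-0.04,0,0,0],[-0.02,0,-0.03,0,0,0],[-0.04,0,0,0,0,0],[-0.04,0,0,0,0,0]]';python3 -m creep '[[-0.02,0,0,0,0,0],[0,0,0,0,0,0],[0,0,0,0,0,0]]'
python3 - <<'E'
from h import *
S={n:snap(n) for n in('scene','wrist')}
b=lambda n:cv2.cvtColor(S[n]['color'],cv2.COLOR_RGB2BGR)
I=np.zeros((600,800,3),np.uint8)
I[:300,:400]=cv2.resize(b('wrist'),(400,300)); I[:360,400:]=cv2.resize(b('scene')[110:290,200:400],(400,360)); I[300:600,:400]=cv2.resize(b('scene'),(400,300))
cv2.imwrite('pics/c6.png',I)
t=np.array([492,-283.7,55]);u=np.array([.995,.102,0]);n=np.array([-.102,.995,0])
for k,p in(('butt',t-150*u),('h1',t+90*u+40*n),('h2',t+90*u-40*n)):print(k,np.round((np.array(proj(S['scene'],p))-[200,110])*2+[400,0]), np.round(np.array(proj(S['wrist'],p))*.625))
E
```

```text
time: 9.08
tcp_pos: [491.7, -283.6, 61.8]
tcp_rot: [[0.995, 0.102, 0.0], [0.102, -0.995, -0.0], [0.0, 0.0, -1.0]]
ft_force: [-0.1, 0.3, -0.2]
grip_width: 0.548
gripper_force: 0.0
time: 9.75
tcp_pos: [391.6, -293.6, 254.0]
tcp_rot: [[0.995, 0.104, 0.003], [0.104, -0.995, -0.004], [0.003, 0.004, -1.0]]
ft_force: [-0.2, -0.5, -0.9]
grip_width: 0.551
gripper_force: 0.0
time: 10.0
tcp_pos: [371.7, -295.9, 252.8]
tcp_rot: [[0.995, 0.1, 0.001], [0.1, -0.995, -0.001], [0.001, 0.001, -1.0]]
ft_force: [-0.8, 0.7, -0.4]
grip_width: 0.549
gripper_force: 0.0
butt [676. 123.] [198. 151.]
h1 [529. 189.] [164. -45.]
h2 [495. 160.] [232. -45.]
```

View pics/c6.png

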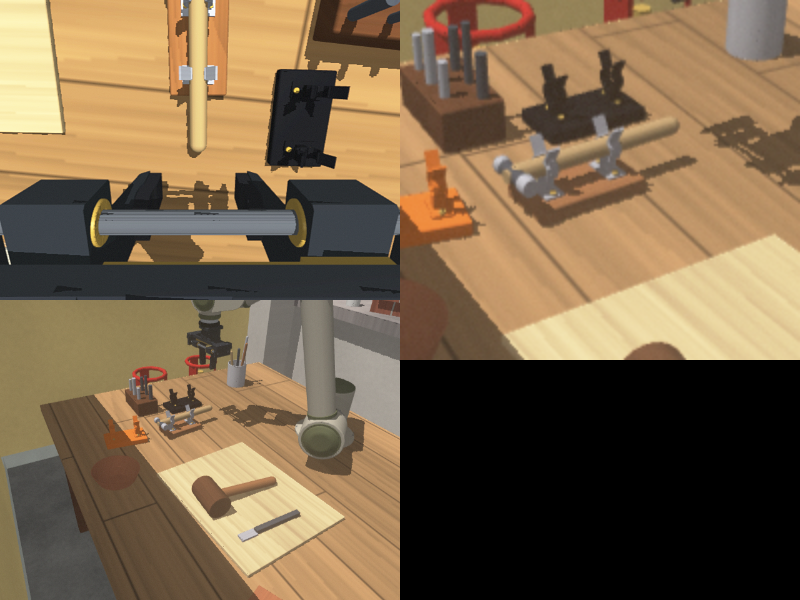

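The hammer sits level in both clips. In the scene crop the butt is at (675,125) against a predicted (676,123), and the head ends are at (503,163) and (525,188) against predicted (495,160) and (529,189). The mallet and chisel look unmoved, and the arm is clear.

```bash
python3 -c "
from workcell import ctrl
print(ctrl.sign_off())"
```

```text
the job is handed in; nothing more can be done
None
```

The hammer is snapped into both clips and was level in the last picture, taken with the arm clear; the mallet and chisel look unmoved, and I handed the job in at about 10 s.

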